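Knock up a pile of book blocks in the squaring board

TASK

Knock up the skewed pile of three book blocks on the squaring board: with the fingertips push it along the board until all three lie square, exactly over one another, with their spines hard against the long fence and their heads hard against the short fence. Only push: do not lift or tip any block and do not disturb the pile's order. Leave the other things on the bench where they are.

Things in the scene. Friction and masses are not known exactly. Their poses are not given: they have to be found in the camera images.
- squaring_board: fixed to the bench: grey base 230 (its x) x 300 (its y) x 9 mm thick, with two pale wooden fences at a right angle: the long fence along its whole +x edge, the short one along its +y edge, each 15 mm thick and 32 mm high above the base. The -x and -y edges are open. Origin: centre of the base's underside, on the bench (z = 0)
- corner (a point): the inner corner of the squaring board, where the inside faces of the two fences meet the base's upper face (9 mm above the bench). Its x axis points into the long fence, its y axis into the short fence. A block in its place has its origin at x = -52.5, y = -74 mm in this frame and is turned like it
- block_bottom: coverless off-white book block, a stiff oblong of leaves 105 (its x) x 148 (its y) x 12 mm thick, 0.15 kg; spine (grey cloth strip) = long +x edge, head = short +y edge. Origin: centre of its underside. Lowest of the pile, lies on the base, 45 to 85 mm from its place each way, askew by up to 0.11 rad
- block_middle: the same as the bottom block, lying on it (12 mm higher), askew on it by up to 0.1 rad and 10 mm each way. Sliding the pile takes about 3 to 9 N; pressing the last block home against a fence, up to about 20 N
- block_top: the same again, lying askew on the middle block in the same way (24 mm above the base; the pile is 36 mm high)
- glue_tub: bystander: white glue tub with a grey lid, 95 mm across, 87 mm high, beyond the short fence. Origin: centre of its underside
- weight: bystander: brass pressing weight with a knob, 48 mm across, 76 mm high, beyond the long fence. Origin: centre of its underside
- thread_spool: bystander: wooden thread spool standing up, 38 mm across, 48 mm high, beside the open -y edge of the board near its -x end. Origin: centre of its underside
- bone_folder: bystander: flat bone folder, 136 x 22 x 5 mm, lying on the bench before the open -x edge of the board. Origin: under its middle; long along its x
- scissors: bystander: scissors lying flat, 200 x 60 x 10 mm, well to the left. Origin: under its middle; long along its x
- awl: bystander: awl with a dark wooden handle, lying, 140 x 26 x 25 mm, well to the right. Origin: under its middle; long along its x
- bound_book: bystander: dark cased book lying flat, 135 x 200 x 30 mm, well to the right. Origin: centre of its underside
There are look-alikes about, which are no part of the job. Leave any green look-alike of the block_top alone. What is shaped like the block_middle but orange is not meant.

How it is judged:
At the end, for the whole second after the job is handed in: all three blocks lie flat at rest in their old order, each within 3 mm of its place against the long fence and against the short fence, and within 0.03 rad of square (x of block_bottom in the frame of corner between -0.0555 and -0.0495 m and y of block_bottom in the frame of corner between -0.077 and -0.071 m and z of block_bottom in the frame of corner between -0.003 and 0.003 m and angle between the x axis of each of block_bottom, block_middle, block_top and the x axis of corner, either way round below 0.03 rad and angle between each of block_bottom, block_middle, block_top's own z axis and vertical below 0.03 rad and linear speed of each of block_bottom, block_middle, block_top below 0.01 m/s and angular speed of each of block_bottom, block_middle, block_top below 0.05 rad/s and x of block_middle in the frame of corner between -0.0555 and -0.0495 m and y of block_middle in the frame of corner between -0.077 and -0.071 m and z of block_middle in the frame of corner between 0.009 and 0.015 m and x of block_top in the frame of corner between -0.0555 and -0.0495 m and y of block_top in the frame of corner between -0.077 and -0.071 m and z of block_top in the frame of corner between 0.021 and 0.027 m); the robot touches nothing.
It fails at once if a book block is lifted (more than 7 mm) (z of block_bottom in the frame of corner above 0.007 m or z of block_middle in the frame of corner above 0.019 m or z of block_top in the frame of corner above 0.031 m).
It fails at once if a book block is tipped (more than 0.12 rad) (angle between any of block_bottom, block_middle, block_top's own z axis and vertical above 0.12 rad).
It fails at once if a bystander is disturbed (moved more than 15 mm) (distance of any of glue_tub, weight, thread_spool, bone_folder, scissors, awl, bound_book from where it was at the start of the episode above 0.015 m).
It also fails if it takes over 64 s, if anything falls off the work surface, if the arm or the gripper's body presses on something with over 40 N, if the wrist force passes 120 N, or if a joint passes its speed limit or range.

ROBOT

A 6-joint arm with a two-finger parallel gripper is mounted at the origin on the work surface. World frame = base frame: x ahead of the robot, y to its left, z up, the work surface at z = 0. Lengths are in m, angles in rad, forces in N, time in s.
With the tool pointing down it reaches from about 0.325 to 1 m from the base axis. Payload 5.1 kg.
Tool frame: the origin (TCP) lies between the finger pads; the fingertips stand 22 mm ahead of it and the grasp point (between the pads) lies 3 mm ahead of it; z points along the fingers, y is the line along which they close (so a half turn about z gives the same grasp; the last joint's range is limited). The gripper opens to 85 mm and grips with 20 to 120 N. Pads are 22 mm wide; open, the fingers measure 114 mm over their backs; the gripper's body (76 mm by 85 mm) begins 54 mm behind the grasp point. The pads swing forward as they close: fully open they stand 13 mm farther back than shut.
Start: joints at [1.048, 0.124, 1.65, -0, 1.367, -0.083], TCP at [0.277, 0.588, 0.253] pointing down, gripper open.
Joint ranges: [-2.61, 2.61], [-1.02, 2.33], [0.03, 2.71], [-1.35, 4.49], [0.32, 2.68], [-2.91, 2.91]. Speed limits (rad/s): [2.57, 2.57, 3.14, 3.14, 3.14, 3.14].

INTERFACE

Orientations are given as a unit quaternion [x, y, z, w].
In Python, from bench import robot gives the robot as it stands.
- The arm moves only by the tool step_arm, never from a script. Its argument "rows" is a list of rows, each a list of 2 entries, a list of its own where there are three numbers: the shift along the tool's x, y, z in cm, then the turn about the tool's z in degrees. A call has exactly 8 rows; each row is the pose to reach, as a shift and turn from the pose commanded when the call began, along the tool's axes at that moment; what a row does not reach only later rows make up. A row lasts 1/8 s, in which the tool goes at most 62.5 mm and 10.7 degrees, less where a joint would pass 70% of its speed; a pose out of reach is approached as far as the arm can. A call with a gripper value outside its range is refused whole. "gripper" is the opening, from -1 (shut) to 1 (fully open), set as the call begins (left out, the last holds). The fingers move at their own pace and stop on an object; "grip_force" is the grip in N (left out, the last holds). Time passes only in rows, so rows that repeat a pose let the fingers close, or fill a call up. It gives the time, the measured TCP pose, the force, the opening and the grip force at its end, in the units of the state.
- robot.get_obs(): the state, without advancing time (a new reading comes with each control period).
- robot.capture(name): name is "scene" or "side" or "wrist"; returns the picture (400x640x3 uint8, red, green, blue); there is no depth.
- robot.get_calibration(name): a dict with "fx", "fy", "cx", "cy" (pixels), "view" (4x4, takes a point from world to camera coordinates). Camera axes: x right, y up, looking along -z (the intrinsics and any distortion apply to the point x, -y, -z); pixel columns grow to the right and rows downward; lengths in m; the calibration is good to about 2 mm. A picture is of the moment at which its call begins: read the wrist's pose just before it. get_calibration takes no time and is no camera call; for the wrist camera it gives the pose at the moment of the call.
- robot.close_job(): hands the job in; it is judged then, once.
The state is a dict: "time_s": time; "joint_positions": joint angles; "dq": joint speeds; "joint_torque": joint torques, N m; "tcp_pos": TCP position; "tool_rot": TCP orientation; "wrist_force": force on the tool from outside, world axes, zero at the start; "wrist_torque": the same for the moment, N m; "width": finger opening in m; "finger_force": force on a finger pad.
Only numpy, scipy, OpenCV 4.12 (cv2) and the standard library are available. Lean on these libraries where they do the work, as an engineer would, in place of code of your own. Each camera call takes 0.05 s, during which the arm holds its last target. There are 200 camera calls.

## Working session

There is one attempt and no reset: what is moved stays moved. The work goes in short steps, Python scripts to look and compute and a tool call to move; the robot and the scene stay as the last step left them, time stands still between calls to the robot, and variables do not carry over. Pictures are saved under pics/ and viewed, at most 10 in all, crops included, and the job is handed in when it is done.

Besides the shell and the picture viewer there is one more tool, called after ">>>" as name([rows], argument=value, ...), one row to a line, values as JSON. step_arm: Moves the arm, as the interface text tells. Its arguments: {"type":"object","properties":{"rows":{"type":"array"},"gripper":{"type":"number"},"grip_force":{"type":"number"}},"required":["rows"]}

```bash
mkdir -p pics; python3 - <<'E'
from bench import robot
import cv2,numpy as np
o=robot.get_obs();print(o)
for n in("scene","side"):
    im=robot.capture(n);cv2.imwrite(f"pics/{n}0.png",im[:,:,::-1]);c=robot.get_calibration(n);print(n,{k:(np.round(v,4).tolist()) for k,v in c.items()})
a=cv2.imread("pics/scene0.png");b=cv2.imread("pics/side0.png")
cv2.imwrite("pics/both.png",np.vstack([a,b])[:, :])
E
```

```text
{'time_s': 0.0, 'joint_positions': array([ 1.04842827e+00,  1.24512778e-01,  1.65168155e+00, -1.89785244e-06,
        1.36750568e+00, -8.25841108e-02]), 'dq': array([-7.49420965e-04, -1.99335330e-03, -1.24815007e-03,  1.96205865e-05,
        1.64509625e-04,  8.21892465e-04]), 'joint_torque': array([-1.79416864e-03, -4.23604596e+01, -3.65448439e+01, -1.74300462e-04,
        6.89914232e-03,  1.44012239e-05]), 'tcp_pos': array([0.27646579, 0.58764486, 0.25204354]), 'tool_rot': array([ 2.18123890e-01,  9.75920518e-01, -1.00612259e-03, -3.12988544e-04]), 'wrist_force': array([ 0.155069  , -0.52837761, -0.70202221]), 'wrist_torque': array([-0.02455046, -0.00744535, -0.00443478]), 'finger_force': 0.0, 'width': 0.08507610590233927}
scene {'fx': 393.8435, 'fy': 393.8435, 'cx': 321.3423, 'cy': 201.9564, 'view': [[-0.3992, 0.9166, 0.019, 0.1953], [-0.549, -0.2557, 0.7957, 0.2681], [0.7343, 0.3072, 0.6053, -1.5266], [0.0, 0.0, 0.0, 1.0]]}
side {'fx': 371.0875, 'fy': 371.0875, 'cx': 319.4071, 'cy': 199.3854, 'view': [[0.7045, -0.7097, -0.0026, -0.3704], [0.5443, 0.5378, 0.6438, -0.3391], [-0.4555, -0.455, 0.7652, -0.8869], [0.0, 0.0, 0.0, 1.0]]}
```

View pics/scene0.png

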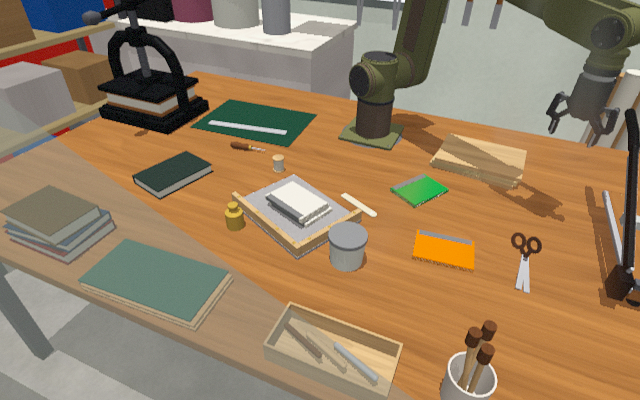

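View pics/side0.png

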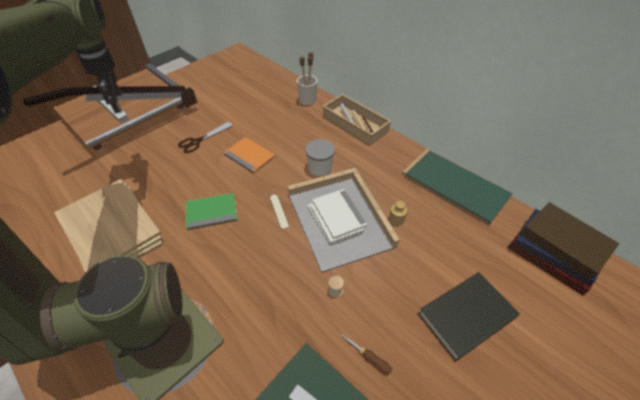

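The pile on the board is at scene (298,203) and side (337,215). Look-alikes are green at scene (419,190) and orange at (444,250), with the dark book at (173,173). I choose the white pile on the grey board and check it in close crops.

```bash
cat >h.py <<'E'
import numpy as np,cv2
from bench import robot
from scipy.optimize import least_squares
def proj(c,p):
    q=np.asarray(p)@c["view"][:3,:3].T+c["view"][:3,3]
    return np.stack([c["fx"]*q[...,0]/-q[...,2]+c["cx"],-c["fy"]*q[...,1]/-q[...,2]+c["cy"]],-1)
def ray(c,uv,z):
    d=np.array([(uv[0]-c["cx"])/c["fx"],-(uv[1]-c["cy"])/c["fy"],-1.]);R=c["view"][:3,:3];t=c["view"][:3,3]
    o=-R.T@t;w=R.T@d;return o+w*(z-o[2])/w[2]
def tri(obs):
    f=lambda p:np.concatenate([proj(c,p)-uv for c,uv in obs])
    return least_squares(f,[.5,0,.02])
E
python3 - <<'E'
import cv2,numpy as np
a=cv2.imread("pics/side0.png")[160:275,280:405];b=cv2.imread("pics/scene0.png")[170:260,228:368]
cv2.imwrite("pics/c1.png",cv2.resize(a,None,fx=5,fy=5,interpolation=cv2.INTER_CUBIC))
cv2.imwrite("pics/c2.png",cv2.resize(b,None,fx=5,fy=5,interpolation=cv2.INTER_CUBIC))
E
```

```text
(no output)
```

View pics/c1.png

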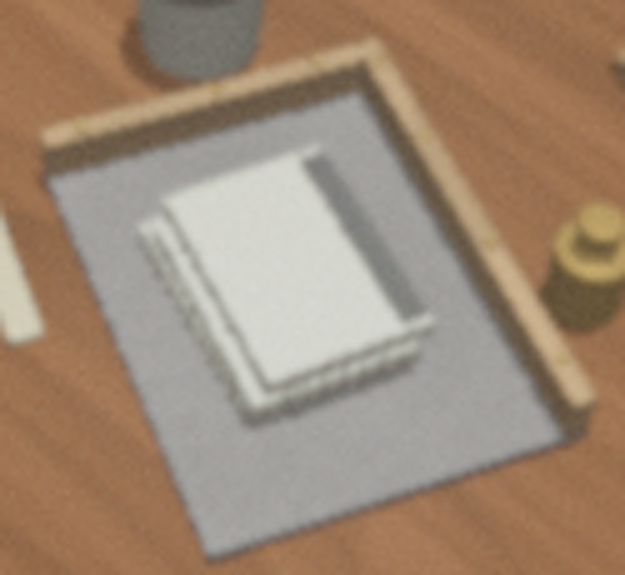

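View pics/c2.png

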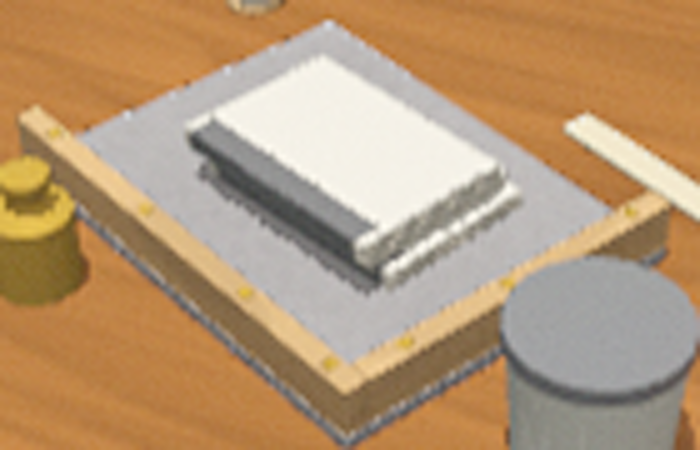

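Close crops show the grey board with its pale fences: corner at side crop (377,38), scene crop (345,393). On it lies the off-white pile with grey spine, top block corners in the side crop at (162,200), (320,150), (432,322) and (270,388). Neither the green nor the orange block is near it.

```bash
cat >fit.py <<'E'
from h import *
S=robot.get_calibration("side");C=robot.get_calibration("scene")
s=lambda u,v:(S,np.array([u/5+280-.4,v/5+160-.4])); c=lambda u,v:(C,np.array([u/5+228-.4,v/5+170-.4]))
B=[((-.115,-.15,.009),s(208,555)),((.115,.15,.041),s(377,38)),((-.115,.15,.041),s(42,133)),((.115,-.15,.041),s(597,395)),
((.115,.15,.041),c(345,393)),((.115,-.15,.041),c(20,115)),((-.115,.15,.041),c(668,203)),((-.115,-.15,.009),c(330,22))]
def W(p,l):
    cs,sn=np.cos(p[2]),np.sin(p[2]);return np.array([p[0]+cs*l[0]-sn*l[1],p[1]+sn*l[0]+cs*l[1],l[2]+p[3]])
def fit(K,x0):
    r=least_squares(lambda p:np.concatenate([proj(k[1][0],W(p,k[0]))-k[1][1] for k in K]),x0);return r
rb=fit(B,[.6,-.1,0,0]);print("board",rb.x.round(4),rb.fun.round(1))
h=(.0525,.074)
T=[((-h[0],h[1],0),s(162,200)),((h[0],h[1],0),s(320,150)),((h[0],-h[1],0),s(432,322)),((-h[0],-h[1],0),s(270,388)),
((-h[0],-h[1],0),c(320,57)),((-h[0],h[1],0),c(502,170)),((h[0],h[1],0),c(362,247-5)),((h[0],-h[1],0),c(190,128))]
rt=fit(T,[*rb.x[:3],.04]);print("top",rt.x.round(4),rt.fun.round(1))
p=rb.x
def toc(q):
    d=np.array([q[0]-p[0],q[1]-p[1]]);cs,sn=np.cos(p[2]),np.sin(p[2]);return np.array([cs*d[0]+sn*d[1]-.1,-sn*d[0]+cs*d[1]-.135])
print("top in corner",toc(rt.x),rt.x[2]-p[2], "place -.0525 -.074")
for k in [s(208,555),s(5,215),s(25,340)]: print(ray(S,k[1],.005))
E
python3 fit.py
```

```text
board [ 0.5636 -0.0489 -0.4324 -0.0023] [ 0.4  0.3  0.2  0.  -0.3 -0.6  0.4  0.6  0.   0.1 -0.6  0.2  1.  -0.1
  0.4 -0.1]
top [ 0.5557 -0.0495 -0.3703  0.0417] [ 0.1  0.2 -0.2 -0.5  0.6  0.6 -0.4 -0.1  0.8 -0.1 -0.1 -1.1  0.3  1.2
 -0.8  0. ]
top in corner [-0.10686669 -0.13886344] 0.06211572177025476 place -.0525 -.074
[ 0.39682641 -0.13486614  0.005     ]
[0.47758031 0.12250359 0.005     ]
[0.42249458 0.04211446 0.005     ]
```

Board yaw is −0.432 rad, which the tool already nearly matches (tool −x = board +x). The top block has about 54 mm to go in x and 65 mm in y. I'll go over the −x side first, keeping the fingers open as a wide two-point pusher.

>>> step_arm([
  [[-5, -5.5, 1], 0],
  [[-10, -11, 2], 0],
  [[-15, -16.5, 3], 0],
  [[-20, -22, 4], 0],
  [[-25, -27, 5], 0],
  [[-30, -32, 6], -0.4],
  [[-34, -36, 7], -0.4],
  [[-36, -38, 7], -0.4],
], gripper=1)

```text
time_s: 1.1
tcp_pos: [0.4311, 0.1155, 0.1857]
tool_rot: [0.215, 0.977, 0.0, -0.0]
wrist_force: [1.4, -0.1, -0.5]
width: 0.0856
finger_force: 0.0
```

>>> step_arm([
  [[-3, -3.5, 2], 0],
  [[-6, -7, 4], 0],
  [[-7, -8, 7], 0],
  [[-7, -8, 9], 0],
  [[-7, -8, 10.5], 0],
  [[-7, -8, 11], 0],
  [[-7, -8, 11], 0],
  [[-7, -8, 11], 0],
])

```text
time_s: 2.1
tcp_pos: [0.462, 0.0157, 0.0773]
tool_rot: [0.214, 0.977, 0.0, 0.001]
wrist_force: [0.4, 0.6, 0.1]
width: 0.0852
finger_force: 0.0
```

```bash
python3 - <<'E'
from h import *
o=robot.get_obs();print(o["tcp_pos"],o["tool_rot"])
a=robot.capture("side");b=robot.capture("wrist");
a=cv2.resize(a[120:280,250:410],None,fx=2.5,fy=2.5,interpolation=cv2.INTER_CUBIC)
cv2.imwrite("pics/s1.png",np.vstack([cv2.copyMakeBorder(a,0,0,0,240,0),b])[:, :,::-1][:, :])
cv2.imwrite("pics/s1.png",np.hstack([a,cv2.resize(b,(400,250)) if 0 else cv2.copyMakeBorder(cv2.resize(b,(400,250)),0,150,0,0,0)])[:,:,::-1])
E
```

```text
[0.46196472 0.01566451 0.07730589] [2.14481760e-01 9.76727587e-01 1.04754265e-04 8.85632041e-04]
```

View pics/s1.png

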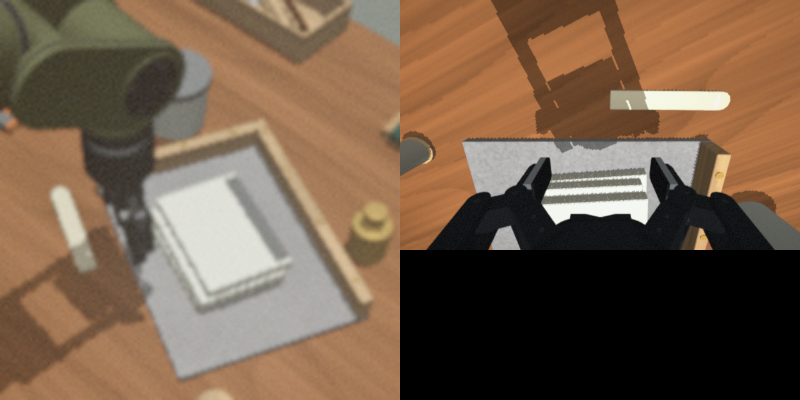

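Side crop: the gripper stands over the board's −x edge, clear of the pile. Wrist crop: pile −x edges at rows 175–200 (half scale), fingers at columns 545 and 655. I'll turn these into numbers.

```bash
cat >>fit.py <<'E'
print("----")
w=robot.get_calibration("wrist");o=robot.get_obs();t=o["tcp_pos"];print("tcp corner",toc(t))
from scipy.spatial.transform import Rotation as Ro
R=Ro.from_quat(o["tool_rot"]).as_matrix()
print("camera pos in tool",R.T@(-w["view"][:3,:3].T@w["view"][:3,3]-t), "axis",R.T@-w["view"][2,:3])
for u,v,z in[(543,176,.018),(641,172,.018),(555,204,.045),(650,204,.045),(650,176,.033),(462,141,.009),(705,141,.009)]:
    print((u,v),toc(ray(w,((u-400)*1.6,v*1.6),z)).round(4))
for d in(.009,.022):
  for y in(-.0426,.0426):
    print(d,y,[(proj(w,t+R@np.array([x,y,d]))/1.6+[400,0]).round(0).tolist() for x in(-.011,.011)])
E
python3 fit.py|sed -n '/----/,$p'
```

```text
----
tcp corner [-0.21932883 -0.11901239]
camera pos in tool [ 0.08327483 -0.00089778 -0.12193161] axis [-3.21509468e-01  6.34728129e-04  9.46906151e-01]
(543, 176) [-0.1725 -0.1901]
(641, 172) [-0.178  -0.0701]
(555, 204) [-0.1551 -0.1702]
(650, 204) [-0.1549 -0.0643]
(650, 176) [-0.1831 -0.0636]
(462, 141) [-0.2155 -0.2853]
(705, 141) [-0.2152  0.006 ]
0.009 -0.0426 [[553.0, 176.0], [551.0, 154.0]]
0.009 0.0426 [[649.0, 176.0], [651.0, 154.0]]
0.022 -0.0426 [[557.0, 168.0], [555.0, 147.0]]
0.022 0.0426 [[645.0, 168.0], [647.0, 147.0]]
```

The board edges reproject within 1 mm, and the open tips stand 9 mm ahead of the TCP. Descend beside the pile, tips about 15 mm above the bench.

>>> step_arm([
  [[0, -0.8, 0], 0],
  [[0, -1.6, 1], 0],
  [[0, -1.6, 2], 0],
  [[0, -1.6, 3], 0],
  [[0, -1.6, 4], 0],
  [[0, -1.6, 4.8], 0],
  [[0, -1.6, 5.3], 0],
  [[0, -1.6, 5.3], 0],
])

```text
time_s: 3.2
tcp_pos: [0.4543, 0.0011, 0.0229]
tool_rot: [0.215, 0.977, -0.0, -0.0]
wrist_force: [0.6, -0.2, -0.7]
width: 0.0853
finger_force: 0.0
```

>>> step_arm([
  [[-0.6, 0, 0], 0],
  [[-1.2, 0, 0], 0],
  [[-1.8, 0, 0], 0],
  [[-2.4, 0, 0], 0],
  [[-3, 0, 0], 0],
  [[-3.6, 0, 0], 0],
  [[-4.2, 0, 0], 0],
  [[-4.5, 0, 0], 0],
])

```text
time_s: 4.2
tcp_pos: [0.4954, -0.0179, 0.0231]
tool_rot: [0.215, 0.977, 0.0, -0.0]
wrist_force: [-1.5, 3.2, 0.6]
width: 0.0853
finger_force: 1.6
```

>>> step_arm([
  [[-0.6, 0, 0], 0],
  [[-1.2, 0, 0], 0],
  [[-1.8, 0, 0], 0],
  [[-2.4, 0, 0], 0],
  [[-3, 0, 0], 0],
  [[-3.6, 0, 0], 0],
  [[-4, 0, 0], 0],
  [[-4, 0, 0], 0],
])

```text
time_s: 5.2
tcp_pos: [0.5326, -0.035, 0.0237]
tool_rot: [0.215, 0.977, -0.0, 0.001]
wrist_force: [0.2, 0.4, -0.8]
width: 0.0857
finger_force: 0.1
```

>>> step_arm([
  [[-0.2, 0, 0], 0],
  [[-0.4, 0, 0], 0],
  [[-0.6, 0, 0], 0],
  [[-0.8, 0, 0], 0],
  [[-1, 0, 0], 0],
  [[-1.1, 0, 0], 0],
  [[-1.2, 0, 0], 0],
  [[-1.2, 0, 0], 0],
])

```text
time_s: 6.2
tcp_pos: [0.5416, -0.0391, 0.0236]
tool_rot: [0.215, 0.977, 0.0, -0.002]
wrist_force: [-7.5, 3.3, 6.4]
width: 0.0854
finger_force: 3.7
```

>>> step_arm([
  [[-0.1, 0, 0], 0],
  [[-0.2, 0, 0], 0],
  [[-0.3, 0, 0], 0],
  [[-0.4, 0, 0], 0],
  [[-0.5, 0, 0], 0],
  [[-0.5, 0, 0], 0],
  [[-0.5, 0, 0], 0],
  [[-0.5, 0, 0], 0],
])

```text
time_s: 7.2
tcp_pos: [0.5458, -0.041, 0.0236]
tool_rot: [0.215, 0.977, 0.0, -0.002]
wrist_force: [-7.9, 3.2, 6.1]
width: 0.0852
finger_force: 4.4
```

```bash
cat >>h.py <<'E'
P=np.array([.5636,-.0489,-.4324])
def toc(q):
    d=np.array([q[0]-P[0],q[1]-P[1]]);cs,sn=np.cos(P[2]),np.sin(P[2]);return np.array([cs*d[0]+sn*d[1]-.1,-sn*d[0]+cs*d[1]-.135])
def inb(f): cs,sn=np.cos(P[2]),np.sin(P[2]);return np.round([cs*f[0]+sn*f[1],-sn*f[0]+cs*f[1],f[2]],1)
E
python3 - <<'E'
from h import *
o=robot.get_obs();print(toc(o["tcp_pos"]),o["tcp_pos"][2],inb(o["wrist_force"]),o["wrist_torque"])
a=robot.capture("side");a=cv2.resize(a[160:275,280:405],None,fx=4.5,fy=4.5,interpolation=cv2.INTER_CUBIC)
cv2.imwrite("pics/s2.png",a[:,:,::-1])
E
```

```text
[-0.11948631 -0.13533914] 0.023618088366964773 [-8.5 -0.4  6.1] [5.38471082e-01 1.14860791e+00 1.26211518e-04]
```

View pics/s2.png

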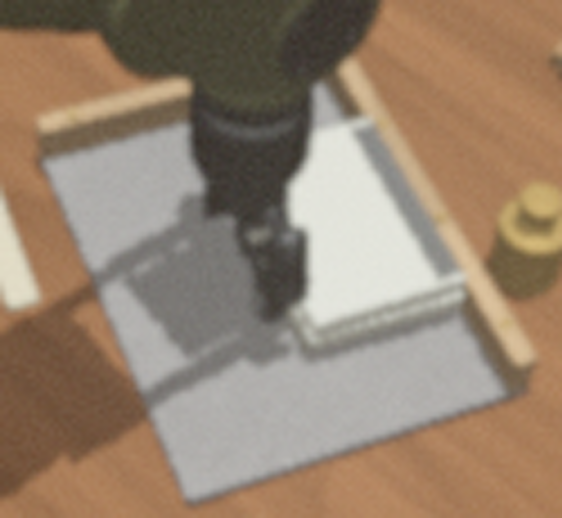

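Side picture: the pile is nearly against the long fence, with a narrow gap at the −y end (crop 460,285). Keep pressing.

>>> step_arm([
  [[-0.1, 0, 0], 0],
  [[-0.2, 0, 0], 0],
  [[-0.3, 0, 0], 0],
  [[-0.4, 0, 0], 0],
  [[-0.5, 0, 0], 0],
  [[-0.5, 0, 0], 0],
  [[-0.5, 0, 0], 0],
  [[-0.5, 0, 0], 0],
])

```text
time_s: 8.25
tcp_pos: [0.5486, -0.0426, 0.0232]
tool_rot: [0.214, 0.977, 0.0, -0.004]
wrist_force: [-14.2, 5.4, 9.7]
width: 0.0852
finger_force: 7.5
```

```bash
cat >st.py <<'E'
from h import *
o=robot.get_obs();print(o["time_s"],toc(o["tcp_pos"]).round(4),o["tcp_pos"].round(4),inb(o["wrist_force"]),o["wrist_torque"].round(2),o["tool_rot"].round(4),o["width"])
E
python3 st.py
```

```text
8.25 [-0.1163 -0.1355] [ 0.5486 -0.0426  0.0232] [-15.2  -1.1   9.7] [0.84 1.9  0.09] [ 2.145e-01  9.767e-01  3.000e-04 -4.400e-03] 0.08524051361948491
```

>>> step_arm([
  [[-0.2, 0, 0], 0],
  [[-0.4, 0, 0], 0],
  [[-0.5, 0, 0], 0],
  [[-0.5, 0, 0], 0],
  [[-0.5, 0, 0], 0],
  [[-0.5, 0, 0], 0],
  [[-0.5, 0, 0], 0],
  [[-0.5, 0, 0], 0],
])

```text
time_s: 9.25
tcp_pos: [0.5486, -0.0425, 0.0228]
tool_rot: [0.214, 0.977, 0.001, -0.011]
wrist_force: [-31.2, 12.9, 26.4]
width: 0.0859
finger_force: 17.5
```

```bash
python3 st.py
```

```text
9.25 [-0.1163 -0.1355] [ 0.5486 -0.0425  0.0228] [-33.8  -1.3  26.4] [1.83 4.11 0.11] [ 0.2143  0.9767  0.001  -0.0109] 0.08589102729923831
```

All seated against the long fence (TCP stopped at x = −0.1163, 34 N). Back off and rise.

>>> step_arm([
  [[0.5, 0, 0], 0],
  [[1, 0, 0], 0],
  [[2, 0, 0], 0],
  [[3, 0, 0], 0],
  [[3, 0, -2], 0],
  [[3, 0, -5], 0],
  [[3, 0, -8], 0],
  [[3, 0, -8], 0],
], gripper=0.35)

```text
time_s: 10.25
tcp_pos: [0.5314, -0.0338, 0.1066]
tool_rot: [0.215, 0.977, 0.0, 0.004]
wrist_force: [-1.1, 0.5, 0.7]
width: 0.0573
finger_force: 0.0
```

```bash
python3 - <<'E'
from h import *
o=robot.get_obs();print(o["joint_positions"].round(3))
t=o["tcp_pos"];w=robot.get_calibration("wrist")
S=robot.get_calibration("side");print("spool",toc(ray(S,(335,296),0)).round(3))
b=robot.capture("wrist");cv2.imwrite("pics/w3.png",b[:,:,::-1])
from scipy.spatial.transform import Rotation as Ro
R=Ro.from_quat(o["tool_rot"]).as_matrix()
for d in(.009,.013,.017,.022):
    print(d,[(proj(w,t+R@np.array([x,y*o["width"]/2,d]))).round(0).tolist() for x in(-.011,.011) for y in(-1,1)])
E
python3 st.py
```

```text
[-1.640e-01  1.000e-03  2.040e+00 -0.000e+00  1.093e+00 -1.302e+00]
spool [-0.207 -0.362]
0.009 [[270.0, 282.0], [373.0, 282.0], [268.0, 247.0], [376.0, 247.0]]
0.013 [[271.0, 278.0], [372.0, 278.0], [269.0, 243.0], [375.0, 243.0]]
0.017 [[273.0, 274.0], [371.0, 274.0], [270.0, 240.0], [373.0, 240.0]]
0.022 [[274.0, 269.0], [370.0, 269.0], [272.0, 236.0], [372.0, 236.0]]
10.3 [-0.1369 -0.1352] [ 0.53   -0.0336  0.1046] [-1.1  0.2 -0.8] [0.01 0.03 0.03] [0.2147 0.9767 0.     0.0017] 0.05780013829710908
```

View pics/w3.png

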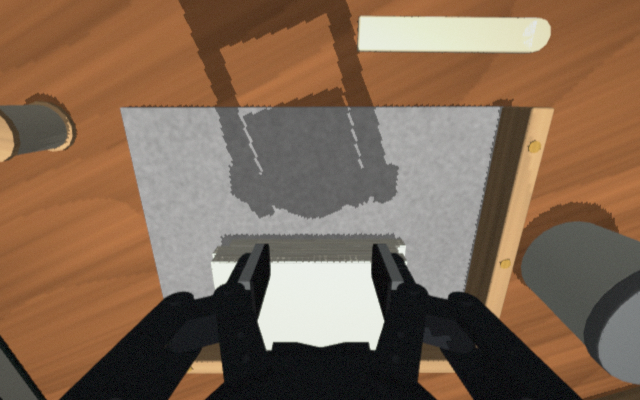

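Wrist view: pile squared against the long fence, its −x edge straight, corners at (212,262) and (405,258). Open finger tips at (269,244) and (373,244), so now about 15 mm ahead of the TCP.

```bash
python3 - <<'E'
from h import *
w=robot.get_calibration("wrist")
for p,z in [((212,262),.045),((405,258),.045),((405,245),.033),((220,237),.02),((395,237),.02)]: print(p,z,toc(ray(w,p,z)).round(4))
t=robot.get_obs()["tcp_pos"]
E
```

```text
(212, 262) 0.045 [-0.107  -0.2172]
(405, 258) 0.045 [-0.1102 -0.0728]
(405, 245) 0.033 [-0.1146 -0.0697]
(220, 237) 0.02 [-0.1151 -0.2187]
(395, 237) 0.02 [-0.1149 -0.0742]
```

>>> step_arm([
  [[0, -2, 0], 10.5],
  [[0, -5, 0], 21],
  [[-2, -8, 0], 31.5],
  [[-4, -11, 0], 42],
  [[-6, -11.5, 0], 52.5],
  [[-7.85, -11.5, 0], 63],
  [[-7.85, -11.5, 0], 73.5],
  [[-7.85, -11.5, 0], 84],
])

```text
time_s: 11.3
tcp_pos: [0.5511, -0.1706, 0.101]
tool_rot: [0.815, 0.58, -0.001, -0.001]
wrist_force: [0.5, -0.2, -0.2]
width: 0.0578
finger_force: 0.0
```

>>> step_arm([
  [[0, 0, 0], 6],
  [[0, 0, 0], 6],
  [[0, 0, 0], 6],
  [[0, 0, 1], 6],
  [[0, 0, 2], 6],
  [[0, 0, 3], 6],
  [[0, 0, 3], 6],
  [[0, 0, 3], 6],
])

```text
time_s: 12.3
tcp_pos: [0.5521, -0.1708, 0.0734]
tool_rot: [0.842, 0.539, 0.0, 0.0]
wrist_force: [-0.8, -0.0, 0.8]
width: 0.0577
finger_force: 0.0
```

```bash
python3 st.py
```

```text
12.3 [-0.0593 -0.2505] [ 0.5521 -0.1708  0.0734] [-0.7 -0.4  0.8] [ 0.01 -0.03  0.01] [0.8424 0.5388 0.     0.    ] 0.05766492108352802
```

>>> step_arm([
  [[0, 0, 1], 0],
  [[0, 0, 2], 0],
  [[0, 0, 3], 0],
  [[0, 0, 3.8], 0],
  [[0, 0, 4.4], 0],
  [[0, 0, 4.4], 0],
  [[0, 0, 4.4], 0],
  [[0, 0, 4.4], 0],
])

```text
time_s: 13.3
tcp_pos: [0.5524, -0.1709, 0.0298]
tool_rot: [0.842, 0.539, 0.0, 0.0]
wrist_force: [0.8, 1.1, 0.6]
width: 0.0579
finger_force: 0.0
```

>>> step_arm([
  [[0.6, 0, 0], 0],
  [[1.2, 0, 0], 0],
  [[1.8, 0, 0], 0],
  [[2.4, 0, 0], 0],
  [[3, 0, 0], 0],
  [[3.6, 0, 0], 0],
  [[4, 0, 0], 0],
  [[4, 0, 0], 0],
])

```text
time_s: 14.3
tcp_pos: [0.5689, -0.134, 0.0293]
tool_rot: [0.842, 0.539, 0.0, -0.0]
wrist_force: [-1.8, -1.3, 1.2]
width: 0.0581
finger_force: 1.1
```

```bash
python3 st.py
```

```text
14.3 [-0.0595 -0.21  ] [ 0.5689 -0.134   0.0293] [-1.1 -2.   1.2] [-0.19  0.33  0.12] [ 8.424e-01  5.388e-01  2.000e-04 -2.000e-04] 0.05805057163396661
```

>>> step_arm([
  [[0.6, 0, 0], 0],
  [[1.2, 0, 0], 0],
  [[1.8, 0, 0], 0],
  [[2.4, 0, 0], 0],
  [[3, 0, 0], 0],
  [[3.6, 0, 0], 0],
  [[4, 0, 0], 0],
  [[4, 0, 0], 0],
])

```text
time_s: 15.3
tcp_pos: [0.5856, -0.0978, 0.0293]
tool_rot: [0.842, 0.539, 0.0, -0.0]
wrist_force: [-2.9, -1.7, 1.7]
width: 0.0574
finger_force: 1.3
```

>>> step_arm([
  [[0.2, 0, 0], 0],
  [[0.4, 0, 0], 0],
  [[0.6, 0, 0], 0],
  [[0.8, 0, 0], 0],
  [[1, 0, 0], 0],
  [[1.2, 0, 0], 0],
  [[1.2, 0, 0], 0],
  [[1.2, 0, 0], 0],
])

```text
time_s: 16.3
tcp_pos: [0.5902, -0.0877, 0.0293]
tool_rot: [0.842, 0.539, -0.001, 0.0]
wrist_force: [-3.2, -4.1, 2.5]
width: 0.0576
finger_force: 2.8
```

```bash
python3 st.py
```

```text
16.3 [-0.0596 -0.1591] [ 0.5902 -0.0877  0.0293] [-1.2 -5.1  2.5] [-0.6   0.65  0.17] [ 8.424e-01  5.388e-01 -6.000e-04  0.000e+00] 0.05763282330912347
```

>>> step_arm([
  [[0.1, 0, 0], 0],
  [[0.2, 0, 0], 0],
  [[0.3, 0, 0], 0],
  [[0.4, 0, 0], 0],
  [[0.5, 0, 0], 0],
  [[0.5, 0, 0], 0],
  [[0.5, 0, 0], 0],
  [[0.5, 0, 0], 0],
])

```text
time_s: 17.3
tcp_pos: [0.5905, -0.0872, 0.0293]
tool_rot: [0.842, 0.539, -0.004, 0.002]
wrist_force: [-13.0, -20.3, 6.7]
width: 0.0581
finger_force: 11.8
```

```bash
python3 st.py
```

```text
17.3 [-0.0596 -0.1585] [ 0.5905 -0.0872  0.0293] [ -3.3 -23.8   6.7] [-2.86  1.65  0.19] [ 0.8421  0.5393 -0.0043  0.0016] 0.058112803984560306
```

>>> step_arm([
  [[0.2, 0, 0], 0],
  [[0.2, 0, 0], 0],
  [[0, 0, 0], 0],
  [[-1, 0, 0], 0],
  [[-3, 0, 0], 0],
  [[-3, 0, -3], 0],
  [[-3, 0, -7], 0],
  [[-3, 0, -8], 0],
])

```text
time_s: 18.3
tcp_pos: [0.582, -0.1106, 0.1126]
tool_rot: [0.843, 0.539, 0.002, 0.002]
wrist_force: [0.4, 0.0, -0.5]
width: 0.0575
finger_force: 0.0
```

>>> step_arm([
  [[0, -2, 0], -10.5],
  [[1, -5, 0], -21],
  [[3, -8, 0], -31.5],
  [[5, -9, 0], -42],
  [[7, -9, 0], -52.5],
  [[8.5, -9, 0], -63],
  [[9.5, -9, 0], -73.5],
  [[9.5, -9, 0], -84],
], gripper=1)

```text
time_s: 19.3
tcp_pos: [0.5378, 0.0148, 0.108]
tool_rot: [0.262, 0.965, 0.0, -0.001]
wrist_force: [-0.5, -0.2, 0.4]
width: 0.0856
finger_force: 0.0
```

>>> step_arm([
  [[0, 0, 0], -6],
  [[0, 0, 0], -6],
  [[0, 0, 0], -6],
  [[0, 0, 0], -6],
  [[0, 0, 0], -6],
  [[0, 0, 0], -6],
  [[0, 0, 0], -6],
  [[0, 0, 0], -6],
])

```text
time_s: 20.3
tcp_pos: [0.5383, 0.0141, 0.1094]
tool_rot: [0.215, 0.977, 0.0, 0.0]
wrist_force: [0.4, -0.3, 0.2]
width: 0.0853
finger_force: 0.0
```

```bash
python3 st.py; python3 - <<'E'
from h import *
b=robot.capture("wrist");a=robot.capture("side");a=cv2.resize(a[160:275,280:405],None,fx=3.2,fy=3.2,interpolation=cv2.INTER_CUBIC)
b=cv2.resize(b,(400,250),interpolation=cv2.INTER_AREA)
cv2.imwrite("pics/f1.png",np.hstack([a[:360],cv2.copyMakeBorder(b,0,a[:360].shape[0]-250,0,0,0)])[:,:,::-1])
w=robot.get_calibration("wrist")
E
```

```text
20.3 [-0.1494 -0.0884] [0.5383 0.0141 0.1094] [ 0.5 -0.1  0.2] [ 0.    0.02 -0.02] [0.2148 0.9767 0.     0.    ] 0.08532601878999745
```

View pics/f1.png

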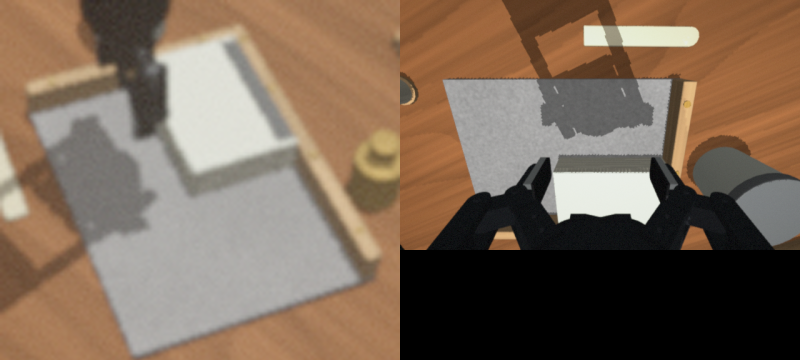

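Side and wrist pictures: the pile sits square in the corner (pile −y edge at side crop (200,190)–(298,145)). One final press against the long fence.

>>> step_arm([
  [[0, -0.2, 2], 0],
  [[0, -0.2, 4], 0],
  [[0, -0.2, 6], 0],
  [[0, -0.2, 7.5], 0],
  [[0, -0.2, 8.5], 0],
  [[0, -0.2, 8.5], 0],
  [[0, -0.2, 8.5], 0],
  [[0, -0.2, 8.5], 0],
])

```text
time_s: 21.4
tcp_pos: [0.5381, 0.0122, 0.0252]
tool_rot: [0.215, 0.977, 0.0, 0.001]
wrist_force: [-0.4, -0.5, -0.4]
width: 0.0852
finger_force: 0.0
```

>>> step_arm([
  [[-0.5, 0, 0], 0],
  [[-1, 0, 0], 0],
  [[-1.5, 0, 0], 0],
  [[-2, 0, 0], 0],
  [[-2.5, 0, 0], 0],
  [[-2.8, 0, 0], 0],
  [[-3.1, 0, 0], 0],
  [[-3.1, 0, 0], 0],
])

```text
time_s: 22.4
tcp_pos: [0.5657, -0.0008, 0.0244]
tool_rot: [0.215, 0.977, -0.0, -0.0]
wrist_force: [-0.6, 0.3, 0.2]
width: 0.0854
finger_force: 0.0
```

>>> step_arm([
  [[-0.1, 0, 0], 0],
  [[-0.2, 0, 0], 0],
  [[-0.3, 0, 0], 0],
  [[-0.4, 0, 0], 0],
  [[-0.5, 0, 0], 0],
  [[-0.6, 0, 0], 0],
  [[-0.6, 0, 0], 0],
  [[-0.6, 0, 0], 0],
])

```text
time_s: 23.4
tcp_pos: [0.5675, -0.0016, 0.0241]
tool_rot: [0.214, 0.977, 0.0, -0.005]
wrist_force: [-14.7, 5.7, 12.5]
width: 0.0853
finger_force: 8.2
```

```bash
python3 st.py
```

```text
23.4 [-0.1163 -0.0904] [ 0.5675 -0.0016  0.0241] [-15.7  -0.9  12.5] [1.05 1.83 0.29] [ 2.143e-01  9.768e-01  3.000e-04 -5.000e-03] 0.08527704230041495
```

>>> step_arm([
  [[-0.2, 0, 0], 0],
  [[-0.2, 0, 0], 0],
  [[-0.2, 0, 0], 0],
  [[0, 0, 0], 0],
  [[1, 0, 0], 0],
  [[3, 0, 0], 0],
  [[3, 0, -3], 0],
  [[3, 0, -6], 0],
])

```text
time_s: 24.4
tcp_pos: [0.5433, 0.0094, 0.0846]
tool_rot: [0.215, 0.977, -0.0, -0.0]
wrist_force: [1.0, -0.0, 0.2]
width: 0.0856
finger_force: 0.0
```

>>> step_arm([
  [[2, 0, -4], 0],
  [[4, 0, -8], 0],
  [[6, 0, -10], 0],
  [[8, 0, -10], 0],
  [[8, 0, -10], 0],
  [[8, 0, -10], 0],
  [[8, 0, -10], 0],
  [[8, 0, -10], 0],
])

```text
time_s: 25.4
tcp_pos: [0.4714, 0.0427, 0.184]
tool_rot: [0.215, 0.977, -0.0, -0.0]
wrist_force: [0.2, 0.1, 0.6]
width: 0.0852
finger_force: 0.0
```

```bash
python3 - <<'E'
from h import *
I=cv2.INTER_CUBIC
b=robot.capture("scene")[185:260,228:368];a=robot.capture("side")[155:245,305:405]
a=cv2.resize(a,(400,360),interpolation=I);b=cv2.resize(b,(672,360),interpolation=I)[:,100:500]
cv2.imwrite("pics/f2.png",np.hstack([a,b])[:,:,::-1])
E
python3 st.py
```

```text
25.5 [-0.2222 -0.0905] [0.4714 0.0427 0.1841] [ 0.3 -0.9  0.6] [-0.01  0.02  0.01] [ 2.149e-01  9.766e-01 -0.000e+00 -2.000e-04] 0.08536821621173328
```

View pics/f2.png

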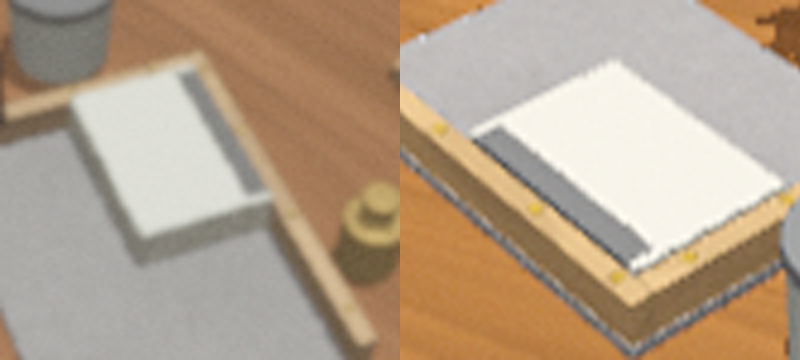

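Both views show the pile square in the corner with no step between blocks: side corner at (140,262), head and spine tight on the fences in the scene view at (632,270). The robot is clear, so I hand it in.

```bash
python3 -c "
from bench import robot
print(robot.close_job())"
```

```text
the job is handed in; nothing more can be done
None
```

I handed the job in at about 25.5 s. The last pictures show all three blocks square and stacked in the corner, tight against both fences, and I saw no bystander moved. The hand-in gave no verdict.

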